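# Clear the drying board and build a slat crib for a small painting

### The arm

A 6-joint arm with a two-finger parallel gripper is mounted at the origin on the work surface. World frame = base frame: x ahead of the robot, y to its left, z up, the work surface at z = 0. Lengths are in m, angles in degrees, forces in N, time in s.
With the tool pointing down it reaches from about 0.325 to 0.75 m from the base axis. Payload 7.6 kg.
Tool frame: the origin (TCP) lies at the very end of the fingers, on their centre line; the grasp point (between the pads) lies 19 mm behind it; z points along the fingers, y is the line along which they close (so a half turn about z gives the same grasp; the last joint's range is limited). The gripper opens to 85 mm and grips with 20 to 120 N. Pads are 22 mm wide; open, the fingers measure 114 mm over their backs; the gripper's body (76 mm by 85 mm) begins 54 mm behind the grasp point. The pads swing forward as they close: fully open they stand 13 mm farther back than shut.
Start: joints at [-4.028, 2.991, 80.254, -0, 96.75, -4.028], TCP at [0.525, 0, 0.231] pointing down, gripper open.
Joint ranges: [-166.34, 166.34], [-52.06, 124.39], [6.96, 135.62], [-60.46, 240.46], [14.63, 156.25], [-167.68, 167.68]. Speed limits (degrees/s): [147.25, 147.25, 172.46, 180, 180, 180].

### API

Orientations are given as [roll, pitch, yaw] about the fixed x, y, z axes, in that order (R = Rz(yaw) Ry(pitch) Rx(roll)).
In Python, from workcell import monitor, imaging, order gives the robot as it stands.
- The arm moves only by the tool carry_out, never from a script. Its argument "steps" is a list of rows, each an object of numbers: "gripper": the opening, from -1 (shut) to 1 (fully open); "tx", "ty", "tz": the shift along the tool's x, y, z in cm; "turn": the turn about the tool's z in rad. In form: [{"gripper": .., "tx": .., "ty": .., "tz": .., "turn": ..}, ...]. A call has exactly 5 rows; each row is the pose to reach, as a shift and turn from the pose commanded when the call began, along the tool's axes at that moment; what a row does not reach only later rows make up. A row lasts 1/8 s, in which the tool goes at most 62.5 mm and 10.7 degrees, less where a joint would pass 70% of its speed; a pose out of reach is approached as far as the arm can. A call with a gripper value outside its range is refused whole. The fingers move at their own pace and stop on an object; "force" is the grip in N (left out, the last holds). Time passes only in rows, so rows that repeat a pose let the fingers close, or fill a call up. It gives the time, the measured TCP pose, the force, the opening and the grip force at its end, in the units of the state.
- monitor.get_state(): the state, without advancing time (a new reading comes with each control period).
- imaging.snapshot(name): name is "scene" or "side" or "wrist"; returns a dict with "pixels" (480x640x3 uint8, red, green, blue), "fx", "fy", "cx", "cy" (pixels), "cam_to_world" (4x4, takes a point from camera to world coordinates); the wrist camera has in their place "hand_eye" (4x4, takes a point from camera to tool coordinates, whose origin is the TCP and whose axes are the flange's). Camera axes: x right, y up, looking along -z (the intrinsics and any distortion apply to the point x, -y, -z); pixel columns grow to the right and rows downward; lengths in m; the calibration is good to about 2 mm. A picture is of the moment at which its call begins: read the wrist's pose just before it. There is no depth.
- order.sign_off(): hands the job in; it is judged then, once.
The state is a dict: "time_s": time; "joint_pos": joint angles; "dq": joint speeds; "joint_efforts": joint torques, N m; "tool_pos": TCP position; "tool_rot": TCP orientation; "force": force on the tool from outside, world axes, zero at the start; "moment": the same for the moment, N m; "gripper_width": finger opening in m; "gripper_force": force on a finger pad.
Only numpy, scipy, OpenCV 4.12 (cv2) and the standard library are available. Lean on these libraries where they do the work, as an engineer would, in place of code of your own. Each camera call takes 0.05 s, during which the arm holds its last target. There are 200 camera calls.

### The job

The steel rinse mug is standing where the drying crib has to go: first hang it by its handle on the hook of the stand. Then finish the crib on the white board: lay the two spare slats crosswise on the lower pair, one near each end of the pair and centred across it, leaving the lower pair where it is, and last lay the small painting, painted side up, centred on top of the two upper slats and running the same way as the lower pair. Leave everything else on the bench where it is.

Things in the scene. Friction and masses are not known exactly. Their poses are not given: they have to be found in the camera images.
- mug: steel mug, outer diameter 64 mm, 85 mm tall, wall 3 mm, about 0.16 kg, standing upright on the white board between the lower slats; origin at the centre of its underside, z up its axis. A rigid D-shaped handle of 8 mm round bar stands out along +y, to 70 mm from the axis; its opening lies in the yz plane, from y = 32 to 62 mm and z = 26 to 72 mm, so a hook passes through it along x
- mug_loop (a point): centre of the opening of the mug's handle (47 mm along the mug's +y, 49 mm above its underside); axes as the mug's
- hook: fixed dark steel hook stand: flat foot 120 x 90 x 14 mm, 12 mm post 45 mm along +x from the origin, 210 mm tall, with a single arm of 8 mm round bar at the top that points along -x, ending in an upturned tip; origin on the table, z up
- hook_arm (a point): on the centre line of the hook's arm at its lowest point, 190 mm above the table, where a hung handle settles. The arm runs along x: it rises slightly from here to the post (at x = +57 mm, 8 mm higher); to -x it is nearly level for 38 mm, then turns up to its tip at x = -54 mm, 22 mm higher (centre lines)
- board: fixed white board 170 x 170 x 6 mm lying on the table, origin at the centre of its underside; the lower pair of slats runs along its x
- slat_a: plain pale wooden slat, 160 x 22 x 16 mm (x along its length, z up), origin at the centre of its underside; one of the lower pair, lying on the board along the board's x, 56 mm to the board's +y side
- slat_b: plain pale wooden slat, 160 x 22 x 16 mm (x along its length, z up), origin at the centre of its underside; other one of the lower pair, 56 mm to the board's -y side
- slat_c: plain pale wooden slat, 160 x 22 x 16 mm (x along its length, z up), origin at the centre of its underside; a spare slat lying on the table
- slat_d: plain pale wooden slat, 160 x 22 x 16 mm (x along its length, z up), origin at the centre of its underside; the other spare slat lying on the table, same as slat_c (either may go to either end)
- painting: small painting on a thick wooden panel, 150 x 56 x 16 mm (x along its length), lying on the table painted side (+z) up; origin at the centre of its underside
- bowl: bystander: aluminium bowl, 100 mm across, 40 mm tall
- tray: bystander: white enamel tray 120 x 190 x 35 mm
- brush_pot: bystander: green glass pot of brushes, 68 mm across, 195 mm tall with the brushes
- solvent: bystander: amber bottle, 60 mm across, 150 mm tall
- tube: bystander: aluminium paint tube lying flat, about 105 x 32 x 14 mm
- brush: bystander: brush lying on the table, origin near its middle
- cork: bystander: cork block 70 x 40 x 25 mm
Not all that is in view belongs to the job. Leave any pink or turquoise look-alike of the slat_c alone.

How it is judged (in metres and radians):
On the way, in this order (a step that is already met when the one before it is completed fails the run):
1. the mug hangs from the hook by its handle, let go (y of hook_arm in the frame of mug between 0.032 and 0.066 m and z of hook_arm in the frame of mug between 0.02 and 0.078 m and x of hook_arm in the frame of mug between -0.035 and 0.035 m and contact force between mug and hook above 0.4 N and contact force between mug and table below 0.1 N and contact force between the fingers and mug below 0.1 N), for 0.2 s.
2. one spare slat lies crosswise on the lower pair near an end, let go (((x of slat_c in the frame of board between 0.03 and 0.075 m and y of slat_c in the frame of board between -0.022 and 0.022 m and z of slat_c in the frame of board between 0.018 and 0.026 m and angle between the x axis of slat_c and the y axis of board, either way round below 0.2 rad and contact force between the fingers and slat_c below 0.1 N) or (x of slat_c in the frame of board between -0.075 and -0.03 m and y of slat_c in the frame of board between -0.022 and 0.022 m and z of slat_c in the frame of board between 0.018 and 0.026 m and angle between the x axis of slat_c and the y axis of board, either way round below 0.2 rad and contact force between the fingers and slat_c below 0.1 N) or (x of slat_d in the frame of board between 0.03 and 0.075 m and y of slat_d in the frame of board between -0.022 and 0.022 m and z of slat_d in the frame of board between 0.018 and 0.026 m and angle between the x axis of slat_d and the y axis of board, either way round below 0.2 rad and contact force between the fingers and slat_d below 0.1 N) or (x of slat_d in the frame of board between -0.075 and -0.03 m and y of slat_d in the frame of board between -0.022 and 0.022 m and z of slat_d in the frame of board between 0.018 and 0.026 m and angle between the x axis of slat_d and the y axis of board, either way round below 0.2 rad and contact force between the fingers and slat_d below 0.1 N))), for 0.2 s.
3. both spare slats lie crosswise on the lower pair, one near each end, let go ((((x of slat_c in the frame of board between 0.03 and 0.075 m and y of slat_c in the frame of board between -0.022 and 0.022 m and z of slat_c in the frame of board between 0.018 and 0.026 m and angle between the x axis of slat_c and the y axis of board, either way round below 0.2 rad and contact force between the fingers and slat_c below 0.1 N) and (x of slat_d in the frame of board between -0.075 and -0.03 m and y of slat_d in the frame of board between -0.022 and 0.022 m and z of slat_d in the frame of board between 0.018 and 0.026 m and angle between the x axis of slat_d and the y axis of board, either way round below 0.2 rad and contact force between the fingers and slat_d below 0.1 N)) or ((x of slat_c in the frame of board between -0.075 and -0.03 m and y of slat_c in the frame of board between -0.022 and 0.022 m and z of slat_c in the frame of board between 0.018 and 0.026 m and angle between the x axis of slat_c and the y axis of board, either way round below 0.2 rad and contact force between the fingers and slat_c below 0.1 N) and (x of slat_d in the frame of board between 0.03 and 0.075 m and y of slat_d in the frame of board between -0.022 and 0.022 m and z of slat_d in the frame of board between 0.018 and 0.026 m and angle between the x axis of slat_d and the y axis of board, either way round below 0.2 rad and contact force between the fingers and slat_d below 0.1 N)))), for 0.2 s.
4. the painting lies on the upper slats, painted side up, let go (x of painting in the frame of board between -0.03 and 0.03 m and y of painting in the frame of board between -0.03 and 0.03 m and z of painting in the frame of board between 0.033 and 0.043 m and angle between painting's own z axis and vertical below 0.08 rad and angle between the x axis of painting and the x axis of board, either way round below 0.2 rad and contact force between the fingers and painting below 0.1 N), for 0.2 s.
At the end, for the whole second after the job is handed in: Mug hung by its handle on the hook; lower slats within 20 mm of place; spare slats crosswise on them (0.2 rad), 30-75 mm either side of centre, centred to 22 mm; painting face up, level, on top, within 30 mm of centre and 0.2 rad; all released and at rest (under 0.05 m/s) (all of step 1 and all of step 4 and (((x of slat_c in the frame of board between 0.03 and 0.075 m and y of slat_c in the frame of board between -0.022 and 0.022 m and z of slat_c in the frame of board between 0.018 and 0.026 m and angle between the x axis of slat_c and the y axis of board, either way round below 0.2 rad and contact force between the fingers and slat_c below 0.1 N) and (x of slat_d in the frame of board between -0.075 and -0.03 m and y of slat_d in the frame of board between -0.022 and 0.022 m and z of slat_d in the frame of board between 0.018 and 0.026 m and angle between the x axis of slat_d and the y axis of board, either way round below 0.2 rad and contact force between the fingers and slat_d below 0.1 N)) or ((x of slat_c in the frame of board between -0.075 and -0.03 m and y of slat_c in the frame of board between -0.022 and 0.022 m and z of slat_c in the frame of board between 0.018 and 0.026 m and angle between the x axis of slat_c and the y axis of board, either way round below 0.2 rad and contact force between the fingers and slat_c below 0.1 N) and (x of slat_d in the frame of board between 0.03 and 0.075 m and y of slat_d in the frame of board between -0.022 and 0.022 m and z of slat_d in the frame of board between 0.018 and 0.026 m and angle between the x axis of slat_d and the y axis of board, either way round below 0.2 rad and contact force between the fingers and slat_d below 0.1 N))) and y of slat_a in the frame of board between 0.038 and 0.074 m and x of slat_a in the frame of board between -0.02 and 0.02 m and z of slat_a in the frame of board between 0.002 and 0.01 m and angle between the x axis of each of slat_a, slat_b and the x axis of board, either way round below 0.2 rad and y of slat_b in the frame of board between -0.074 and -0.038 m and x of slat_b in the frame of board between -0.02 and 0.02 m and z of slat_b in the frame of board between 0.002 and 0.01 m and linear speed of each of mug, slat_a, slat_b, slat_c, slat_d, painting below 0.05 m/s); the robot touches nothing.
It fails at once if another thing on the bench moved more than 30 mm (distance of any of bowl, tray, brush_pot, solvent, tube, brush, cork from where it was at the start of the episode above 0.03 m).
It also fails if it takes over 72 s, if anything falls off the work surface, if the arm or the gripper's body presses on something with over 40 N, if the wrist force passes 120 N, or if a joint passes its speed limit or range.

## Working session

There is one attempt and no reset: what is moved stays moved. The work goes in short steps, Python scripts to look and compute and a tool call to move; the robot and the scene stay as the last step left them, time stands still between calls to the robot, and variables do not carry over. Pictures are saved under pics/ and viewed, at most 10 in all, crops included, and the job is handed in when it is done.

Besides the shell and the picture viewer there is one more tool, called after "Request:" by a JSON object that holds its "fn" and its "kwargs". carry_out: Moves the arm, as the interface text tells. Its arguments: {"type":"object","properties":{"steps":{"type":"array","items":{"type":"object","properties":{"gripper":{"type":"number"},"tx":{"type":"number"},"ty":{"type":"number"},"tz":{"type":"number"},"turn":{"type":"number"}}}},"force":{"type":"number"}},"required":["steps"]}

```bash
mkdir -p pics
cat > h.py <<'E'
import numpy as np,cv2
from workcell import monitor,imaging,order
from scipy.spatial.transform import Rotation as R
def T():
    s=monitor.get_state();M=np.eye(4)
    M[:3,:3]=R.from_euler('xyz',s['tool_rot'],degrees=True).as_matrix();M[:3,3]=s['tool_pos'];return M
def snap(n,f=None):
    t=T();d=imaging.snapshot(n)
    d['M']=t@np.array(d['hand_eye']) if n=='wrist' else np.array(d['cam_to_world'])
    if f: cv2.imwrite('pics/'+f,cv2.cvtColor(d['pixels'],cv2.COLOR_RGB2BGR))
    np.savez(''+(f or n)+'.npz',**{k:np.array(v) for k,v in d.items()})
    return d
def ray(d,u,v):
    c=np.array([(u-d['cx'])/d['fx'],-(v-d['cy'])/d['fy'],-1.]);M=d['M']
    return M[:3,3],M[:3,:3]@c
def onz(d,u,v,z):
    o,r=ray(d,u,v);return o+r*(z-o[2])/r[2]
def proj(d,p):
    c=np.linalg.inv(d['M'])@np.append(p,1);return d['cx']-d['fx']*c[0]/c[2],d['cy']+d['fy']*c[1]/c[2]
def tri(a,ua,b,ub):
    o1,r1=ray(a,*ua);o2,r2=ray(b,*ub)
    t=np.linalg.lstsq(np.c_[r1,-r2],o2-o1,rcond=None)[0]
    p,q=o1+r1*t[0],o2+r2*t[1];return (p+q)/2,np.linalg.norm(p-q)
def load(f): return dict(np.load(''+f+'.npz'))
E
python3 - <<'E'
from h import *
for n in('scene','side','wrist'):
    d=snap(n,n+'0.png');print(n,d['fx'],d['cx'],d['cy'],np.round(d['M'],3).tolist(),[k for k in d])
print(monitor.get_state())
E
```

```text
scene 439.0255515502654 318.4045339517464 236.6049148731618 [[-0.687, -0.465, 0.558, 1.143], [0.726, -0.461, 0.51, 0.549], [0.021, 0.756, 0.655, 0.891], [0.0, 0.0, 0.0, 1.0]] ['pixels', 'fx', 'fy', 'cx', 'cy', 'cam_to_world', 'M']
side 557.3720602314891 325.33876622019903 233.93460618646415 [[0.998, 0.031, -0.053, 0.438], [-0.061, 0.553, -0.831, -1.088], [0.003, 0.833, 0.554, 0.831], [0.0, 0.0, 0.0, 1.0]] ['pixels', 'fx', 'fy', 'cx', 'cy', 'cam_to_world', 'M']
wrist 347.6268380919737 318.8740330013278 241.0543682597902 [[1.0, 0.001, 0.002, 0.525], [-0.001, 0.957, 0.291, 0.074], [-0.001, -0.291, 0.957, 0.372], [0.0, 0.0, 0.0, 1.0]] ['pixels', 'fx', 'fy', 'cx', 'cy', 'hand_eye', 'M']
{'time_s': 0.15, 'joint_pos': array([-4.02840917e+00,  3.02007105e+00,  8.02973714e+01,  7.78953087e-04,
        9.67496901e+01, -4.02718547e+00]), 'dq': array([-0.03374044, -0.0432235 , -0.14586543,  0.04171706,  0.01704825,
        0.06576443]), 'joint_efforts': array([ 9.01752592e-04, -3.81951857e+01, -3.60423374e+01, -3.57651027e-05,
        4.66565543e-03,  6.07237575e-05]), 'tool_pos': array([5.24785673e-01, 3.71100634e-05, 2.30675603e-01]), 'tool_rot': array([-1.79933088e+02, -5.48645437e-03,  8.99988642e+01]), 'force': array([0.05127674, 0.32202259, 0.23712319]), 'moment': array([-0.00720872, -0.00174258,  0.02029681]), 'gripper_force': 0.0, 'gripper_width': 0.08532669075583395}
```

View pics/scene0.png

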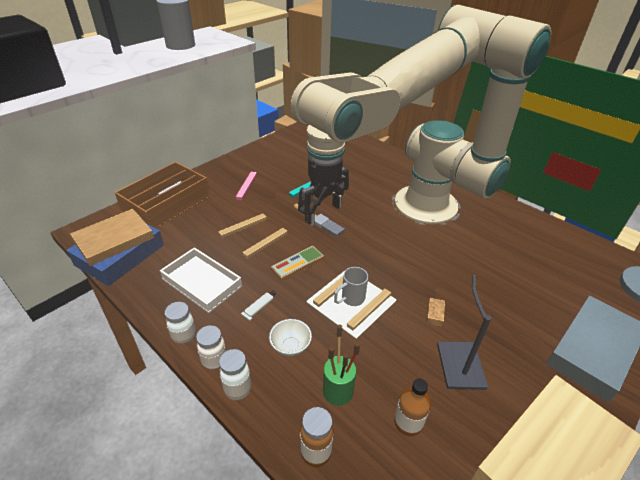

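View pics/side0.png

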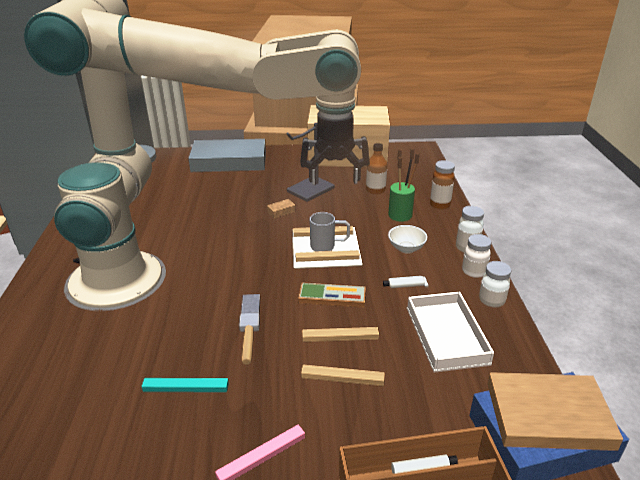

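Scene view: the plain pale slats are at (243,224) and (266,242), or (341,334) and (343,375) in the side view. The pink (246,185) and turquoise (300,187) bars are look-alikes and stay put. The mug is at (355,286), the painting at (298,261) and the hook at (480,330). Next I'll view enlarged crops to confirm these and to read the hook.

Run:
```python
import cv2,numpy as np
a=cv2.imread('pics/scene0.png');b=cv2.imread('pics/side0.png');w=cv2.imread('pics/wrist0.png')
f=lambda i,x,y,W,H,s:cv2.resize(i[y:y+H,x:x+W],None,fx=s,fy=s,interpolation=cv2.INTER_CUBIC)
o=np.zeros((600,800,3),np.uint8)
o[:300,:400]=f(a,400,260,133,100,3)[:300,:399].repeat(1,0) if 0 else cv2.resize(a[260:395,380:560],(400,300),interpolation=cv2.INTER_CUBIC)
o[:300,400:]=cv2.resize(a[200:335,220:400],(400,300),interpolation=cv2.INTER_CUBIC)
o[300:,:400]=cv2.resize(b[160:310,270:470],(400,300),interpolation=cv2.INTER_CUBIC)
o[300:,400:]=cv2.resize(w,(400,300))
cv2.imwrite('pics/c1.png',o)
```

```text
(no output)
```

View pics/c1.png

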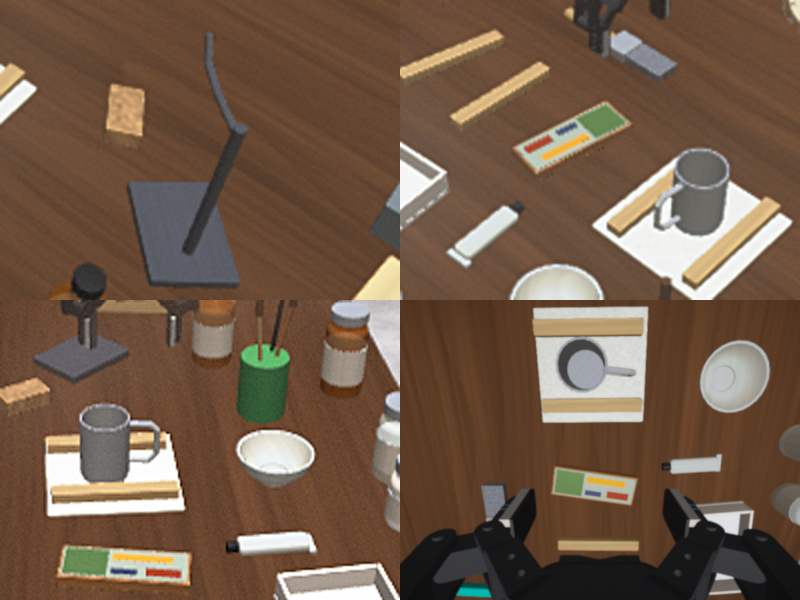

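The crops confirm the targets. The two plain pale slats lie beyond the painting. The mug handle points to about world +x. The hook's foot, post and arm tip are visible in the scene crop. Next I'll measure them.

```bash
cat >> h.py <<'E'
def blobs(d,lo,hi,amin=60):
    hsv=cv2.cvtColor(np.ascontiguousarray(d['pixels']),cv2.COLOR_RGB2HSV)
    m=cv2.inRange(hsv,np.array(lo),np.array(hi))
    m=cv2.morphologyEx(m,cv2.MORPH_CLOSE,np.ones((3,3)))
    return [c for c in cv2.findContours(m,cv2.RETR_EXTERNAL,cv2.CHAIN_APPROX_NONE)[0] if cv2.contourArea(c)>amin]
def rect(d,c,z):
    P=np.array([onz(d,*p,z)[:2] for p in c[:,0]],np.float32)*1000
    (x,y),(w,h),a=cv2.minAreaRect(P)
    if w<h:w,h,a=h,w,a+90
    return np.round([x,y,w,h,(a+90)%180-90],1)
E
python3 - <<'E'
from h import *
for n in('scene0.png','side0.png','wrist0.png'):
    d=load(n);print(n)
    hsv=cv2.cvtColor(d['pixels'],cv2.COLOR_RGB2HSV)
    if n[1]=='c': print('slat hsv',hsv[243,264],hsv[221,246],'table',hsv[280,200],'board',hsv[318,345])
    for nm,lo,hi,z,a in(('wood',(12,70,130),(25,190,255),.016,60),('board',(0,0,190),(180,40,255),.006,300)):
        for c in blobs(d,lo,hi,a):
            M=cv2.moments(c);print(nm,int(M['m10']/M['m00']),int(M['m01']/M['m00']),int(cv2.contourArea(c)),rect(d,c,z))
s=load('scene0.png')
for nm,u,v,z in(('foot',437.6,341.9,.014),('foot',473,342,.014),('foot',487,388,.014),('foot',448.4,388,.014),('postbot',465.5,372.5,.014),('posttop',487,317.6,.204),('bend',474.5,290.6,.19),('tip',474.5,275.7,.212)):
    print(nm,np.round(onz(s,u,v,z)*1000,1))
E
```

```text
scene0.png
slat hsv [ 19 100 225] [ 19 100 225] table [ 60   1 245] board [ 45   2 243]
wood 316 439 120 [843.4 281.9  62.3  31.2 -48. ]
wood 414 403 397 [647.1 386.7  61.9  45.8 -66.9]
wood 562 440 10442 [529.3 654.2 315.3 189.8  -5.7]
wood 436 309 312 [390.4 279.   73.9  40.2  31.2]
wood 368 308 385 [506.4 153.4 165.5  25.2   1.4]
wood 327 291 206 [531.5  40.4 119.6  22.1   0.9]
wood 295 265 157 [ 515.8 -101.6  152.1   58.7   -8.8]
wood 264 241 271 [ 526.3 -231.   167.4   31.     1.7]
wood 628 238 378 [-2.766e+02  5.576e+02  1.125e+02  5.980e+01 -1.000e-01]
wood 242 224 249 [ 520.8 -338.9  161.3   36.6  -10.5]
wood 109 232 1971 [ 824.6 -595.4  198.   147.6   -5.7]
wood 159 185 2066 [ 580.4 -712.7  260.7  174.4    5.9]
wood 285 120 125 [ -67.4 -766.1   85.2   81.3    7.1]
wood 631 72 99 [-1.8483e+03  1.5110e+02  1.4830e+02  7.3400e+01  1.8000e+00]
wood 269 81 254 [ -322.9 -1145.7   304.1   116.2    19.9]
wood 310 7 303 [-1481.9 -2043.3   471.8   249.     43.1]
wood 246 14 1199 [-1061.4 -2161.6   821.6   486.1    46.1]
board 316 420 582 [814.2 258.6  58.1  57.8 -19.5]
board 159 401 3
[... 1993 characters left out ...]
[ 521.1 -229.8  160.4   24.3   -0.7]
wood 309 297 5871 [ 513.9 -101.   149.9   56.7   -9.1]
wood 306 167 3199 [5.109e+02 4.280e+01 1.615e+02 2.090e+01 5.000e-01]
wood 300 42 4461 [5.072e+02 1.549e+02 1.608e+02 2.200e+01 3.000e-01]
board 525 352 1245 [ 775.2 -186.5   92.7   51.2    5.1]
board 325 294 581 [ 540.4 -102.9   89.9   32.    -9.7]
board 473 264 1251 [697.1 -63.4  85.4  28.6   5.5]
board 518 126 3151 [724.   82.1  64.2  61.3 -42.8]
board 311 103 14903 [511.8  98.3 168.2 167.6 -89.5]
foot [474.3 336.   14. ]
foot [414.6 397.7  14. ]
foot [503.6 480.   14. ]
foot [563.2 418.5  14. ]
postbot [502.1 426.4  14. ]
posttop [499.8 422.  204. ]
bend [437.4 364.9 190. ]
tip [420.  349.4 212. ]
```

Board centre is about (0.513, 0.098), with the lower slats at the expected spacing. The hook arm direction is about 42.7°, with hook_arm at about (0.459, 0.386). The tip-to-post distance is 109 mm against the 111 expected. Now I'll move above the mug and turn.

Request:
{"fn": "carry_out", "kwargs": {"steps": [{"tx": 3, "ty": -0.5, "tz": 0, "turn": -0.18, "gripper": 1}, {"tx": 6, "ty": -1, "tz": 0, "turn": -0.36, "gripper": 1}, {"tx": 9.5, "ty": -1.5, "tz": 0, "turn": -0.54, "gripper": 1}, {"tx": 9.5, "ty": -1.5, "tz": 0, "turn": -0.72, "gripper": 1}, {"tx": 9.5, "ty": -1.5, "tz": 0, "turn": -0.9, "gripper": 1}]}}

```text
time_s: 0.78
tool_pos: [0.5098, 0.0955, 0.231]
tool_rot: [-180.0, -0.0, 142.0]
force: [-0.1, -0.1, 0.1]
gripper_width: 0.0854
gripper_force: 0.0
```

Request:
{"fn": "carry_out", "kwargs": {"steps": [{"tx": 0, "ty": 0, "tz": -1, "turn": -0.18, "gripper": 1}, {"tx": 0, "ty": 0, "tz": -2, "turn": -0.36, "gripper": 1}, {"tx": 0, "ty": 0, "tz": -2, "turn": -0.54, "gripper": 1}, {"tx": 0, "ty": 0, "tz": -2, "turn": -0.67, "gripper": 1}, {"tx": 0, "ty": 0, "tz": -2, "turn": -0.67, "gripper": 1}]}}

```text
time_s: 1.4
tool_pos: [0.5099, 0.095, 0.251]
tool_rot: [-180.0, -0.0, 179.9]
force: [-0.3, 0.5, -0.2]
gripper_width: 0.0857
gripper_force: 0.0
```

Run:
```python
from h import *
s=monitor.get_state();print(s['tool_pos'],s['tool_rot'],s['joint_pos'])
w=snap('wrist','w1.png');b=snap('side','s1.png')
a=cv2.imread('pics/w1.png');b=cv2.imread('pics/s1.png')
o=np.zeros((600,800,3),np.uint8)
o[:300,:400]=cv2.resize(a,(400,300));o[:300,400:]=cv2.resize(b[100:220,260:420],(400,300),interpolation=cv2.INTER_CUBIC)
o[300:,:400]=cv2.resize(b[190:280,270:390],(400,300),interpolation=cv2.INTER_CUBIC)
sc=cv2.imread('pics/scene0.png');o[300:,400:]=cv2.resize(sc[255:345,300:420],(400,300),interpolation=cv2.INTER_CUBIC)
cv2.imwrite('pics/c2.png',o)
```

```text
[0.50992996 0.09500676 0.2510141 ] [-1.79993980e+02 -2.67956640e-02  1.79885516e+02] [ 6.47614083e+00  1.75358716e+00  7.92978170e+01 -2.94089486e-03
  9.89759053e+01 -8.34098344e+01]
```

View pics/c2.png

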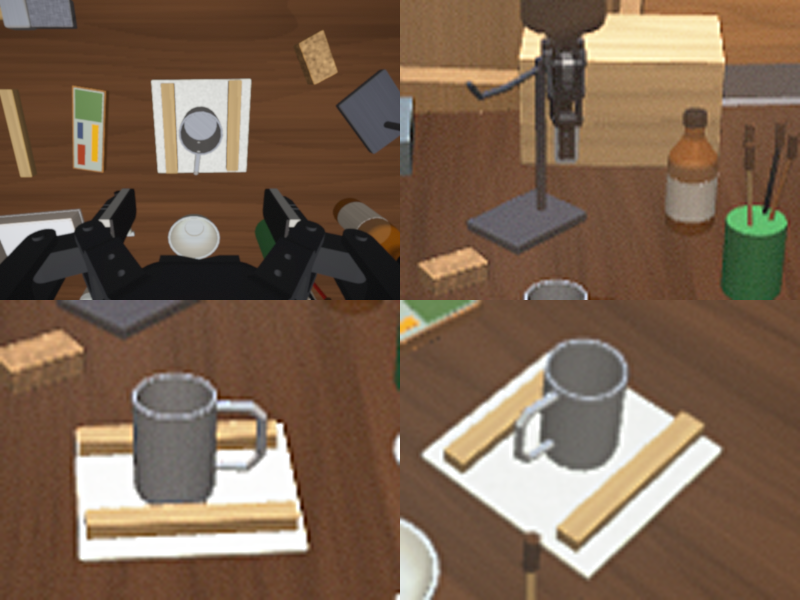

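The w1 view shows the mug between the lower slats with its handle toward the bowl. In the side view the hook post top is at (316,128), the bend at (294,138) and the tip at (289,134). I'll triangulate these against the scene view.

Run:
```python
from h import *
s=load('scene0.png');b=load('s1.png');w=load('w1.png')
for n,p,q in(('posttop',(487,317.6),(316.4,128)),('bend',(474.5,290.6),(294,138)),('tip',(474.5,275.7),(288.8,133.5)),('postbot',(465.5,372.5),(317,183)),
 ('rim',(355.8,276),(322.5,218.2)),('handle',(336.3,295.5),(348.3,229.6))):
    P,e=tri(s,p,b,q);print(n,np.round(P*1000,1),round(e*1000,1))
# rim via wrist: dark interior ellipse
g=cv2.cvtColor(w['pixels'],cv2.COLOR_RGB2HSV)
sub=(g[:,:,2]<190)&(g[:,:,1]<60);m=np.zeros((480,640),np.uint8);m[150:290,275:370]=sub[150:290,275:370]*255
n,l,st,ce=cv2.connectedComponentsWithStats(m);i=1+np.argmax(st[1:,4]);print(st[i],ce[i])
ys,xs=np.where(l==i)
for z in(.091,.006):
  c=cv2.findContours((l==i).astype(np.uint8),0,1)[0][0];(u,v),r=cv2.minEnclosingCircle(c);print((u,v),r,np.round(onz(w,u,v,z)*1000,1))
for c in blobs(w,(0,0,190),(180,40,255),2000)+blobs(w,(12,70,130),(25,190,255),1500):
    M=cv2.moments(c);print(int(M['m10']/M['m00']),int(M['m01']/M['m00']),rect(w,c,.006),rect(w,c,.016),rect(w,c,.022))
o=cv2.imread('pics/w1.png')[120:320,240:400];cv2.imwrite('pics/c3.png',cv2.resize(o,(640,800))[:600])
```

```text
posttop [502.6 420.  198.9] 11.6
bend [440.2 364.8 190.6] 3.2
tip [425.1 349.2 212.5] 6.5
postbot [505.6 425.6  13.9] 6.0
rim [505.2  97.3  89.7] 2.2
handle [569.1  88.5  59.6] 4.6
[ 284  170   86  110 4609] [320.47428943 213.89260143]
(326.46282958984375, 230.37661743164062) 61.64957046508789 [517.  101.8  91. ]
(326.46282958984375, 230.37661743164062) 61.64957046508789 [540.  103.6   6. ]
48 369 [ 724.4 -254.4  176.1   69.   -68.9] [ 717.  -245.4  171.5   67.2  -68.9] [ 712.5 -240.   168.8   66.1  -68.9]
308 193 [511.6  80.5 168.2 132.4   0.6] [509.7  80.8 163.8 129.    0.6] [508.5  81.1 161.2 126.9   0.6]
24 211 [ 5.234e+02 -2.389e+02  1.628e+02  2.440e+01 -5.000e-01] [ 5.211e+02 -2.303e+02  1.586e+02  2.380e+01 -5.000e-01] [ 5.197e+02 -2.251e+02  1.560e+02  2.340e+01 -5.000e-01]
140 205 [ 515.8 -106.2  154.    58.    -9.1] [ 513.7 -101.   150.1   56.5   -9.1] [512.5 -97.9 147.7  55.6  -9.1]
271 203 [5.157e+02 4.140e+01 1.641e+02 2.280e+01 1.000e-01] [5.136e+02 4.280e+01 1.598e+02 2.230e+01 1.000e-01] [5.124e+02 4.360e+01 1.573e+02 2.190e+01 1.000e-01]
373 198 [509.9 156.1 163.7  21.9   0.6] [508.  154.5 159.4  21.3   0.6] [506.8 153.6 156.9  20.9   0.6]
509 91 [394.2 291.2  73.9  42.7  28.7] [395.3 286.2  72.   41.6  28.7] [396.  283.1  70.9  41.   28.7]
```

View pics/c3.png

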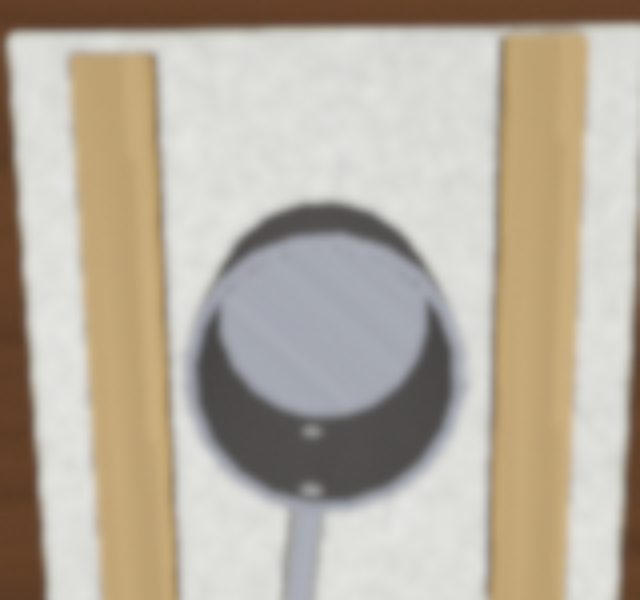

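Run:
```python
from h import *
w=load('w1.png');s=load('scene0.png')
g=w['pixels'].astype(int);C=onz(w,321.4,212,.091);print('rim',C*1000)
P,e=tri(w,(321.4,212),s,(355.8,276));print('tri',P*1000,e)
hsv=cv2.cvtColor(w['pixels'],cv2.COLOR_RGB2HSV)
for r in range(248,282,3):
    row=hsv[r,300:330];m=[i+300 for i in range(30) if row[i,1]>25 and 100<row[i,0]<135 and row[i,2]<225]
    if m:
        p=onz(w,np.mean(m)+.0,r,.086);print(r,m[0],m[-1],np.round(p*1000,1),'ang',np.degrees(np.arctan2(p[1]-C[1],p[0]-C[0])).round(1))
```

```text
rim [500.16616103  97.24090833  91.        ]
tri [501.42616224  96.57539053  87.02039514] 0.0015947589809325903
```

Mug centre is about (0.5005, 0.097) with the rim at 87–90 mm (91 expected). The handle points at about -6.5°. I'll grasp it across its x axis.

Request:
{"fn": "carry_out", "kwargs": {"steps": [{"tx": 0.5, "ty": 0.1, "tz": 4, "turn": 0.06, "gripper": 1}, {"tx": 0.95, "ty": 0.2, "tz": 9, "turn": 0.11, "gripper": 1}, {"tx": 0.95, "ty": 0.2, "tz": 14, "turn": 0.11, "gripper": 1}, {"tx": 0.95, "ty": 0.2, "tz": 18, "turn": 0.11, "gripper": 1}, {"tx": 0.95, "ty": 0.2, "tz": 19.5, "turn": 0.11, "gripper": 1}]}}

```text
time_s: 2.12
tool_pos: [0.4991, 0.0969, 0.0539]
tool_rot: [-179.9, -0.2, 173.6]
force: [-0.7, 0.4, 1.2]
gripper_width: 0.0853
gripper_force: 0.0
```

Request:
{"fn": "carry_out", "kwargs": {"steps": [{"tx": 0, "ty": 0, "tz": 0, "turn": 0, "gripper": 0}, {"gripper": -0.5, "tx": 0, "ty": 0, "tz": 0, "turn": 0}, {"gripper": -0.8, "tx": 0, "ty": 0, "tz": 0, "turn": 0}, {"gripper": -0.8, "tx": 0, "ty": 0, "tz": 0, "turn": 0}, {"gripper": -0.8, "tx": 0, "ty": 0, "tz": 0, "turn": 0}], "force": 30}}

```text
time_s: 2.75
tool_pos: [0.5014, 0.0971, 0.0578]
tool_rot: [180.0, 0.2, 173.6]
force: [-1.4, -0.7, 6.1]
gripper_width: 0.0617
gripper_force: 34.7
```

Request:
{"fn": "carry_out", "kwargs": {"steps": [{"tx": 0, "ty": 0, "tz": -2, "turn": 0, "gripper": -0.8}, {"gripper": -0.8, "tx": 0, "ty": 0, "tz": -6, "turn": 0}, {"gripper": -0.8, "tx": 0, "ty": 0, "tz": -11, "turn": 0}, {"gripper": -0.8, "tx": 0, "ty": 0, "tz": -16, "turn": 0}, {"gripper": -0.8, "tx": 0, "ty": 0, "tz": -18, "turn": 0}]}}

```text
time_s: 3.38
tool_pos: [0.5012, 0.0972, 0.2398]
tool_rot: [179.9, 0.3, 173.7]
force: [0.7, 0.2, -1.9]
gripper_width: 0.0617
gripper_force: 33.9
```

Request:
{"fn": "carry_out", "kwargs": {"steps": [{"tx": 0, "ty": 0, "tz": 0, "turn": 0.14, "gripper": -0.8}, {"gripper": -0.8, "tx": 0, "ty": 0, "tz": 0, "turn": 0.28}, {"gripper": -0.8, "tx": 0, "ty": 0, "tz": 0, "turn": 0.43}, {"gripper": -0.8, "tx": 0, "ty": 0, "tz": 0, "turn": 0.57}, {"gripper": -0.8, "tx": 0, "ty": 0, "tz": 0, "turn": 0.71}]}}

```text
time_s: 4.0
tool_pos: [0.5003, 0.097, 0.2359]
tool_rot: [-180.0, -0.0, 132.7]
force: [-0.5, -0.0, -1.1]
gripper_width: 0.0619
gripper_force: 33.7
```

Run:
```python
from h import *
s=monitor.get_state();print(s['tool_pos'],s['tool_rot'],s['joint_pos'])
w=snap('scene','sc2.png');b=snap('side','s2.png')
a=cv2.imread('pics/sc2.png');b=cv2.imread('pics/s2.png')
o=np.zeros((600,800,3),np.uint8)
o[:300,:400]=cv2.resize(a[190:340,280:480],(400,300),interpolation=cv2.INTER_CUBIC);o[:300,400:]=cv2.resize(b[130:250,260:420],(400,300),interpolation=cv2.INTER_CUBIC)
o[300:,:400]=cv2.resize(a[250:400,400:600],(400,300),interpolation=cv2.INTER_CUBIC)
o[300:,400:]=cv2.resize(b[80:200,250:410],(400,300),interpolation=cv2.INTER_CUBIC)
cv2.imwrite('pics/c4.png',o)
```

```text
[0.50029484 0.09702706 0.23593728] [-1.79964800e+02 -2.69750335e-02  1.32706222e+02] [ 6.82273034e+00  4.61329243e-01  8.23139122e+01  1.23309289e-03
  9.72690893e+01 -3.58833447e+01]
```

View pics/c4.png

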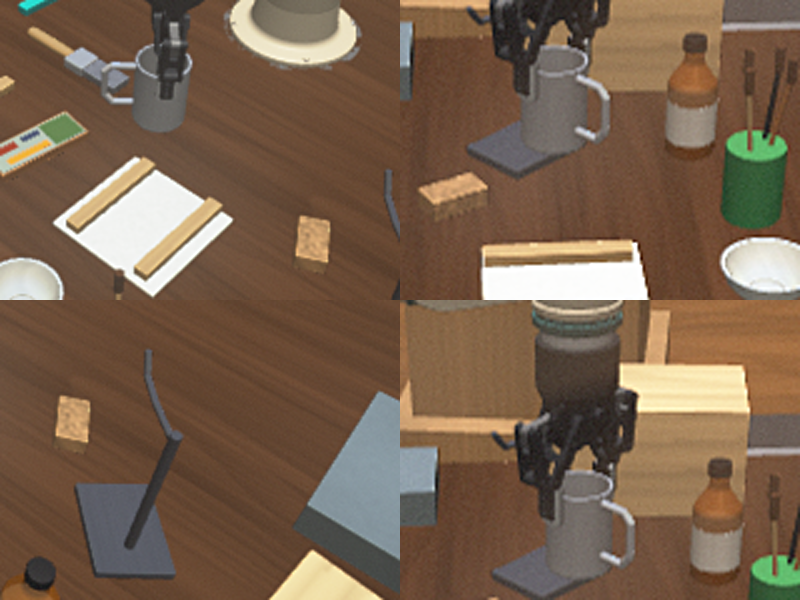

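The mug is held upright with its handle turned as intended. Next I'll go to the start of the slide, in front of the hook tip.

Request:
{"fn": "carry_out", "kwargs": {"steps": [{"tx": 4, "ty": 0.9, "tz": 0, "turn": 0, "gripper": -0.8}, {"gripper": -0.8, "tx": 8.5, "ty": 2, "tz": 0, "turn": 0}, {"gripper": -0.8, "tx": 13, "ty": 3, "tz": 0, "turn": 0}, {"gripper": -0.8, "tx": 17.5, "ty": 4, "tz": 0.6, "turn": 0}, {"gripper": -0.8, "tx": 22, "ty": 5, "tz": 1.2, "turn": 0}]}}

```text
time_s: 4.72
tool_pos: [0.3862, 0.2932, 0.2241]
tool_rot: [180.0, 0.0, 133.2]
force: [0.8, 0.5, -0.3]
gripper_width: 0.0619
gripper_force: 33.7
```

Request:
{"fn": "carry_out", "kwargs": {"steps": [{"tx": 3, "ty": 0.9, "tz": 0.6, "turn": 0, "gripper": -0.8}, {"gripper": -0.8, "tx": 5, "ty": 1.5, "tz": 1.2, "turn": 0}, {"gripper": -0.8, "tx": 6.7, "ty": 2, "tz": 2, "turn": 0}, {"gripper": -0.8, "tx": 6.7, "ty": 2, "tz": 2.1, "turn": 0}, {"gripper": -0.8, "tx": 6.7, "ty": 2, "tz": 2.1, "turn": 0}]}}

```text
time_s: 5.35
tool_pos: [0.3564, 0.3543, 0.2032]
tool_rot: [-180.0, 0.0, 133.0]
force: [0.3, 0.5, -1.1]
gripper_width: 0.062
gripper_force: 33.7
```

Run:
```python
from h import *
s=monitor.get_state();print(s['tool_pos'],s['tool_rot'],s['joint_pos'])
a=load('sc2.png');b=load('s2.png');print('loop before',tri(a,(340.5,232),b,(336,172.8)))
snap('scene','sc3.png');snap('side','s3.png');snap('wrist','w3.png')
a=cv2.imread('pics/sc3.png');b=cv2.imread('pics/s3.png');w=cv2.imread('pics/w3.png')
o=np.zeros((600,800,3),np.uint8)
o[:450,:400]=cv2.resize(a[240:390,390:523],(400,450),interpolation=cv2.INTER_CUBIC);o[:450,400:]=cv2.resize(b[80:192,240:340],(400,450),interpolation=cv2.INTER_CUBIC)
o[450:,:200]=cv2.resize(w,(200,150))
cv2.imwrite('pics/c5.png',o)
```

```text
[0.35638575 0.35427384 0.20324089] [-1.79984050e+02  1.96357330e-02  1.32985625e+02] [ 4.06300094e+01 -8.84302774e-02  8.65826802e+01 -2.03130583e-02
  9.35208794e+01 -2.35685729e+00]
loop before (array([0.53519574, 0.06269201, 0.23376161]), np.float64(0.0005643815542759334))
```

View pics/c5.png

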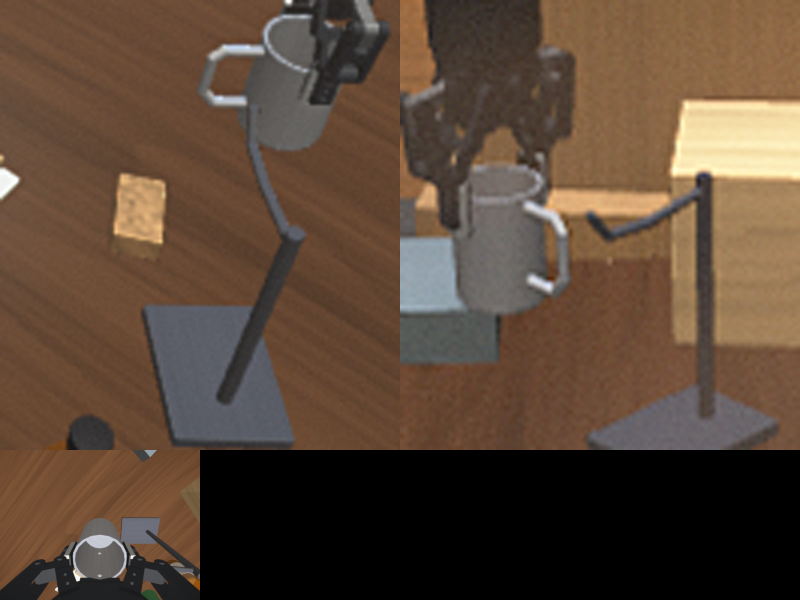

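Run:
```python
from h import *
s=load('sc3.png');b=load('s3.png')
h=np.radians(42.7);X=np.array([np.cos(h),np.sin(h)]);Y=np.array([-X[1],X[0]]);t=T()[:2,3]
for n,p,q in(('posttop',(487.3,318.3),(316,125)),('bend',(475,289.5),(292.2,138.2)),('tip',(474.3,276.8),(288,133.3)),('postbot',(465.2,373),(316.3,182)),('loop',(465,265),(276,141))):
    P,e=tri(s,p,b,q);d=P[:2]-t;print(n,np.round(P*1000,1),round(e*1000,1),'rel tcp along/lat mm',np.round([d@X*1000,d@Y*1000],1))
```

```text
posttop [504.3 422.9 204.3] 4.6 rel tcp along/lat mm [155.  -49.7]
bend [435.5 364.  190.2] 2.3 rel tcp along/lat mm [ 64.6 -46.4]
tip [424.3 350.3 211.2] 2.6 rel tcp along/lat mm [ 47.1 -48.8]
postbot [505.4 426.5  15.3] 1.2 rel tcp along/lat mm [158.4 -47.8]
loop [393.2 314.9 202.9] 2.4 rel tcp along/lat mm [  0.2 -53.8]
```

The arm line lies 48 mm beside the TCP, the loop about 50 mm, and heights match (arm end spans 186–216 mm, opening about 180–226 mm). I'll slide the mug on.

Request:
{"fn": "carry_out", "kwargs": {"steps": [{"tx": 0, "ty": 1.5, "tz": 0, "turn": 0, "gripper": -0.8}, {"gripper": -0.8, "tx": 0, "ty": 3.5, "tz": 0, "turn": 0}, {"gripper": -0.8, "tx": 0, "ty": 5.5, "tz": 0, "turn": 0}, {"gripper": -0.8, "tx": 0, "ty": 7.5, "tz": 0, "turn": 0}, {"gripper": -0.8, "tx": 0, "ty": 9, "tz": 0, "turn": 0}]}}

```text
time_s: 6.12
tool_pos: [0.4229, 0.4161, 0.2034]
tool_rot: [180.0, 0.0, 132.9]
force: [0.6, 0.3, -1.6]
gripper_width: 0.0619
gripper_force: 33.8
```

Request:
{"fn": "carry_out", "kwargs": {"steps": [{"tx": 0, "ty": 0.4, "tz": 0.3, "turn": 0, "gripper": -0.8}, {"gripper": -0.8, "tx": 0, "ty": 0.4, "tz": 0.6, "turn": 0}, {"gripper": -0.8, "tx": 0, "ty": 0.4, "tz": 1.0, "turn": 0}, {"gripper": -0.8, "tx": 0, "ty": 0.4, "tz": 1.3, "turn": 0}, {"gripper": -0.8, "tx": 0, "ty": 0.4, "tz": 1.6, "turn": 0}]}}

```text
time_s: 6.75
tool_pos: [0.4248, 0.4187, 0.1872]
tool_rot: [180.0, 0.0, 133.0]
force: [-0.4, 0.0, -1.6]
gripper_width: 0.0617
gripper_force: 33.9
```

Run:
```python
from h import *
s=monitor.get_state();print(s['tool_pos'],s['force'])
snap('scene','sc4.png');snap('side','s4.png')
a=cv2.imread('pics/sc4.png');b=cv2.imread('pics/s4.png')
o=np.zeros((450,800,3),np.uint8)
o[:450,:400]=cv2.resize(a[240:390,390:523],(400,450),interpolation=cv2.INTER_CUBIC);o[:450,400:]=cv2.resize(b[80:192,240:340],(400,450),interpolation=cv2.INTER_CUBIC)
cv2.imwrite('pics/c6.png',o)
```

```text
[0.42476011 0.41870407 0.18720894] [-0.42178297  0.00753572 -1.56240927]
```

View pics/c6.png

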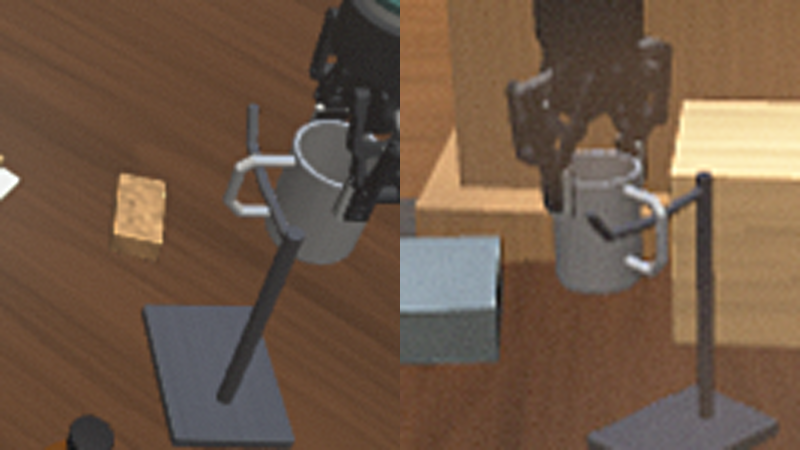

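The arm passes through the handle opening. I'll lower until the handle bears on it, with a little pivot in the pads.

Request:
{"fn": "carry_out", "kwargs": {"steps": [{"tx": 0, "ty": 0, "tz": 0.5, "turn": 0, "gripper": -0.8}, {"gripper": -0.8, "tx": 0, "ty": 0, "tz": 1.0, "turn": 0}, {"gripper": -0.8, "tx": 0, "ty": 0, "tz": 1.4, "turn": 0}, {"gripper": -0.8, "tx": 0, "ty": 0, "tz": 1.6, "turn": 0}, {"gripper": -0.8, "tx": 0, "ty": 0, "tz": 1.8, "turn": 0}], "force": 20}}

```text
time_s: 7.48
tool_pos: [0.425, 0.419, 0.1712]
tool_rot: [179.9, 0.0, 133.0]
force: [-4.1, -2.0, 6.9]
gripper_width: 0.0622
gripper_force: 35.2
```

Request:
{"fn": "carry_out", "kwargs": {"steps": [{"tx": 0, "ty": 0, "tz": 0.4, "turn": 0, "gripper": -0.8}, {"gripper": -0.8, "tx": 0, "ty": 0, "tz": 0.8, "turn": 0}, {"gripper": -0.8, "tx": 0, "ty": 0, "tz": 1.2, "turn": 0}, {"gripper": -0.8, "tx": 0, "ty": 0, "tz": 1.6, "turn": 0}, {"gripper": -0.8, "tx": 0, "ty": 0, "tz": 2.0, "turn": 0}], "force": 20}}

```text
time_s: 8.1
tool_pos: [0.4263, 0.4191, 0.1521]
tool_rot: [179.7, 0.1, 132.9]
force: [1.7, -1.2, 9.1]
gripper_width: 0.0622
gripper_force: 37.7
```

Request:
{"fn": "carry_out", "kwargs": {"steps": [{"tx": 0, "ty": 0, "tz": 0, "turn": 0, "gripper": 0.6}, {"gripper": 1, "tx": 0, "ty": 0, "tz": 0, "turn": 0}, {"gripper": 1, "tx": 0, "ty": 0, "tz": 0, "turn": 0}, {"gripper": 1, "tx": 0, "ty": 0, "tz": 0, "turn": 0}, {"gripper": 1, "tx": 0, "ty": 0, "tz": 0, "turn": 0}]}}

```text
time_s: 8.72
tool_pos: [0.4249, 0.4188, 0.1493]
tool_rot: [180.0, 0.0, 133.0]
force: [0.1, -0.4, -0.8]
gripper_width: 0.0855
gripper_force: 0.0
```

Request:
{"fn": "carry_out", "kwargs": {"steps": [{"tx": 0, "ty": 0, "tz": -1, "turn": 0, "gripper": 1}, {"gripper": 1, "tx": 0, "ty": 0, "tz": -3, "turn": 0}, {"gripper": 1, "tx": 0, "ty": 0, "tz": -6, "turn": 0}, {"gripper": 1, "tx": 0, "ty": 0, "tz": -10, "turn": 0}, {"gripper": 1, "tx": 0, "ty": 0, "tz": -12, "turn": 0}]}}

```text
time_s: 9.35
tool_pos: [0.4253, 0.4191, 0.2731]
tool_rot: [179.7, 0.0, 133.0]
force: [-0.3, -0.6, -0.4]
gripper_width: 0.0853
gripper_force: 0.0
```

Run:
```python
from h import *
s=monitor.get_state();print(s['tool_pos'],s['force'])
snap('scene','sc5.png');snap('side','s5.png')
a=cv2.imread('pics/sc5.png');b=cv2.imread('pics/s5.png')
o=np.zeros((450,800,3),np.uint8)
o[:450,:400]=cv2.resize(a[240:390,390:523],(400,450),interpolation=cv2.INTER_CUBIC);o[:450,400:]=cv2.resize(b[80:192,240:340],(400,450),interpolation=cv2.INTER_CUBIC)
cv2.imwrite('pics/c7.png',o)
```

```text
[0.4252533  0.41914224 0.27312909] [-0.28805112 -0.56802048 -0.3556831 ]
```

View pics/c7.png

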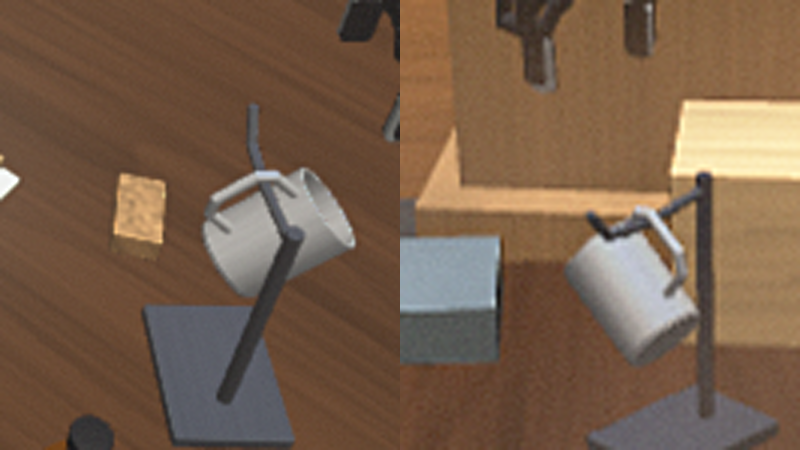

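The mug hangs by its handle. I'm moving back to the spare slats and will measure them from above.

Request:
{"fn": "carry_out", "kwargs": {"steps": [{"tx": -4.6, "ty": -3.5, "tz": -1, "turn": 0, "gripper": 1}, {"tx": -9.2, "ty": -7, "tz": -1, "turn": 0, "gripper": 1}, {"tx": -13.8, "ty": -10.4, "tz": -1, "turn": 0, "gripper": 1}, {"tx": -18.4, "ty": -13.8, "tz": -1, "turn": 0, "gripper": 1}, {"tx": -23, "ty": -17.3, "tz": -1, "turn": 0, "gripper": 1}]}}

```text
time_s: 10.07
tool_pos: [0.4547, 0.1308, 0.2783]
tool_rot: [-179.9, -0.0, 133.0]
force: [0.3, 0.4, -0.9]
gripper_width: 0.0854
gripper_force: 0.0
```

Request:
{"fn": "carry_out", "kwargs": {"steps": [{"tx": -4.6, "ty": -3.5, "tz": 0, "turn": 0, "gripper": 1}, {"tx": -9.2, "ty": -7, "tz": 0, "turn": 0, "gripper": 1}, {"tx": -13.8, "ty": -10.4, "tz": 0, "turn": 0, "gripper": 1}, {"tx": -18.4, "ty": -13.8, "tz": 0, "turn": 0, "gripper": 1}, {"tx": -23, "ty": -17.3, "tz": 0, "turn": 0, "gripper": 1}]}}

```text
time_s: 10.7
tool_pos: [0.4849, -0.1554, 0.2784]
tool_rot: [-180.0, -0.1, 133.0]
force: [0.4, 0.4, 0.8]
gripper_width: 0.0853
gripper_force: 0.0
```

Request:
{"fn": "carry_out", "kwargs": {"steps": [{"tx": -4, "ty": -3, "tz": 1, "turn": -0.17, "gripper": 1}, {"tx": -8, "ty": -6, "tz": 2, "turn": -0.34, "gripper": 1}, {"tx": -10.2, "ty": -7.6, "tz": 3.3, "turn": -0.51, "gripper": 1}, {"tx": -10.2, "ty": -7.6, "tz": 3.3, "turn": -0.68, "gripper": 1}, {"tx": -10.2, "ty": -7.6, "tz": 3.3, "turn": -0.82, "gripper": 1}]}}

```text
time_s: 11.32
tool_pos: [0.4987, -0.2803, 0.2447]
tool_rot: [179.9, -0.1, -179.8]
force: [-0.0, 0.8, -0.2]
gripper_width: 0.0851
gripper_force: 0.0
```

Run:
```python
from h import *
s=monitor.get_state();print(s['tool_pos'],s['tool_rot'],s['joint_pos'])
w=snap('wrist','w6.png');b=snap('side','s6.png')
for nm,d in(('w',w),('s',b)):
  for c in blobs(d,(12,70,130),(25,190,255),200):
    M=cv2.moments(c);print(nm,int(M['m10']/M['m00']),int(M['m01']/M['m00']),rect(d,c,.0),rect(d,c,.016))
```

```text
[ 0.49873499 -0.2803069   0.24472092] [ 1.79920929e+02 -1.09987158e-01 -1.79810466e+02] [-3.30384698e+01  1.05933766e+01  7.05082986e+01  5.94621083e-03
  9.90336571e+01 -1.23227001e+02]
w 117 467 [ 879.9 -574.7   87.    50.5  -90. ] [ 861.1 -562.5   83.4   48.4  -90. ]
w 18 338 [ 668.4 -660.3  139.9    6.8    5.8] [ 658.3 -644.5  134.1    6.5    5.8]
w 37 279 [ 611.1 -622.4  203.3   22.4    5.8] [ 603.3 -608.2  194.9   21.5    5.8]
w 362 222 [ 525.7 -230.   168.1   25.5   -0.7] [ 521.5 -232.1  161.1   24.5   -0.7]
w 482 216 [518.  -94.7 157.4  59.7  -9. ] [ 514.1 -102.4  150.9   57.3   -9. ]
w 261 218 [ 520.6 -346.2  168.4   25.5  -10.7] [ 516.6 -343.5  161.5   24.4  -10.7]
w 616 217 [5.183e+02 5.890e+01 1.687e+02 2.790e+01 1.000e-01] [5.144e+02 4.480e+01 1.617e+02 2.670e+01 1.000e-01]
w 348 31 [ 326.5 -250.8  100.3   19.9   89.2] [ 330.5 -252.    96.1   19.1   89.2]
s 418 457 [ 637.2 -534.3  265.   104.9    5.2] [ 633.4 -544.9  259.9  102.9    5.2]
s 551 407 [ 896.  -439.7  209.5  167.5   -5.8] [ 887.2 -452.1  205.4  164.2   -5.8]
s 342 374 [ 519.5 -336.9  162.9   36.   -10.6] [ 518.  -351.4  159.8   35.3  -10.6]
s 340 333 [ 525.4 -224.   162.2   38.6   -0.7] [ 523.7 -240.7  159.1   37.8   -0.7]
s 247 343 [ 330.2 -239.4  107.2   18.9   89.8] [ 332.3 -255.7  105.1   18.6   89.8]
s 311 256 [476.5  60.4  80.8  38.1   0.6] [475.8  38.3  79.2  37.4   0.6]
s 307 230 [470.5 176.1  84.8  43.8   0.7] [469.9 151.8  83.2  42.9   0.7]
s 203 122 [ 77.3 953.  291.6 122.7 -41.6] [ 84.2 913.7 285.9 120.3 -41.6]
s 423 54 [ 1.1430e+03  1.8735e+03  3.3284e+03  2.6909e+03 -2.6000e+00] [ 1.1294e+03  1.8164e+03  3.2643e+03  2.6390e+03 -2.6000e+00]
```

Slat 1 is at (0.5215, -0.232) and -0.7°. Slat 2 is at (0.517, -0.3445) and -10.7°. Their 161 mm apparent length at z = 16 mm confirms the height. Picking slat 1.

Request:
{"fn": "carry_out", "kwargs": {"steps": [{"tx": -1, "ty": 2, "tz": 5, "turn": 0.02, "gripper": 1}, {"tx": -2.25, "ty": 4.85, "tz": 10, "turn": 0.02, "gripper": 1}, {"tx": -2.25, "ty": 4.85, "tz": 15, "turn": 0.02, "gripper": 1}, {"tx": -2.25, "ty": 4.85, "tz": 20, "turn": 0.02, "gripper": 0.4}, {"tx": -2.25, "ty": 4.85, "tz": 23.7, "turn": 0.02, "gripper": 0.2}]}}

```text
time_s: 12.05
tool_pos: [0.5206, -0.2306, 0.0064]
tool_rot: [179.9, -0.1, 178.6]
force: [0.4, 0.4, 0.5]
gripper_width: 0.0519
gripper_force: 0.0
```

Request:
{"fn": "carry_out", "kwargs": {"steps": [{"tx": 0, "ty": 0, "tz": 0.2, "turn": 0, "gripper": 0}, {"tx": 0, "ty": 0, "tz": 0.2, "turn": 0, "gripper": -1}, {"tx": 0, "ty": 0, "tz": 0.2, "turn": 0, "gripper": -1}, {"tx": 0, "ty": 0, "tz": 0.2, "turn": 0, "gripper": -1}, {"tx": 0, "ty": 0, "tz": 0.2, "turn": 0, "gripper": -1}], "force": 35}}

```text
time_s: 12.68
tool_pos: [0.5228, -0.2321, 0.0093]
tool_rot: [-179.9, 0.2, 178.8]
force: [-1.3, 1.3, 6.4]
gripper_width: 0.0206
gripper_force: 36.8
```

Request:
{"fn": "carry_out", "kwargs": {"steps": [{"tx": 0, "ty": 0, "tz": -3, "turn": 0, "gripper": -1}, {"tx": 0, "ty": 1, "tz": -7, "turn": 0, "gripper": -1}, {"tx": 0, "ty": 5, "tz": -9, "turn": 0, "gripper": -1}, {"tx": 0, "ty": 10, "tz": -10, "turn": 0, "gripper": -1}, {"tx": 0, "ty": 15, "tz": -10, "turn": 0, "gripper": -1}]}}

```text
time_s: 13.3
tool_pos: [0.5254, -0.0805, 0.109]
tool_rot: [-180.0, 0.2, 178.8]
force: [0.7, 0.1, -0.9]
gripper_width: 0.0207
gripper_force: 36.0
```

Request:
{"fn": "carry_out", "kwargs": {"steps": [{"tx": -0.6, "ty": 4, "tz": 0, "turn": 0.17, "gripper": -1}, {"tx": -1.3, "ty": 8, "tz": 0, "turn": 0.35, "gripper": -1}, {"tx": -2, "ty": 12, "tz": 0, "turn": 0.53, "gripper": -1}, {"tx": -3.3, "ty": 16, "tz": 0, "turn": 0.71, "gripper": -1}, {"tx": -3.3, "ty": 18.1, "tz": 0, "turn": 0.88, "gripper": -1}]}}

```text
time_s: 13.92
tool_pos: [0.562, 0.1006, 0.1076]
tool_rot: [180.0, 0.0, 128.1]
force: [-0.1, 0.2, -1.2]
gripper_width: 0.0207
gripper_force: 36.0
```

Request:
{"fn": "carry_out", "kwargs": {"steps": [{"tx": 0, "ty": 0, "tz": 0, "turn": 0.17, "gripper": -1}, {"tx": 0, "ty": 0, "tz": 0, "turn": 0.34, "gripper": -1}, {"tx": 0, "ty": 0, "tz": 0, "turn": 0.5, "gripper": -1}, {"tx": 0, "ty": 0, "tz": 0, "turn": 0.66, "gripper": -1}, {"tx": 0, "ty": 0, "tz": 0, "turn": 0.66, "gripper": -1}]}}

```text
time_s: 14.55
tool_pos: [0.5616, 0.0987, 0.1076]
tool_rot: [180.0, -0.0, 90.6]
force: [-0.2, 1.0, -0.7]
gripper_width: 0.0208
gripper_force: 36.0
```

Run:
```python
from h import *
s=monitor.get_state();print(s['tool_pos'],s['tool_rot'],s['gripper_width'],s['gripper_force'],s['joint_pos'][5])
w=snap('wrist','w7.png');a=snap('scene','sc7.png');b=snap('side','s7.png')
z=s['tool_pos'][2]+.01
for nm,d in(('w',w),('c',a),('s',b)):
  for c in blobs(d,(12,70,130),(25,190,255),150):
    M=cv2.moments(c);r=rect(d,c,z)
    if 300<r[0]<700 and -150<r[1]<250: print(nm,int(M['m10']/M['m00']),int(M['m01']/M['m00']),'z',z.round(3),r,'z.022',rect(d,c,.022))
```

```text
[0.56164923 0.09865837 0.10762795] [ 1.79972667e+02 -1.44838315e-03  9.06432854e+01] 0.020816815779234724 36.026678681373596 5.610174292416161
w 200 317 z 0.118 [511.6  98.2  49.7  12.4   0.6] z.022 [476.2  43.9  85.8  21.3   0.6]
w 286 229 z 0.118 [530.6 113.7 129.6  91.3 -89.4] z.022 [508.9  70.7 223.9 157.6 -89.4]
c 325 294 z 0.118 [621.   99.9  68.9  19.9   1. ] z.022 [556.4  44.3  77.5  22.3   1. ]
c 363 302 z 0.118 [588.2 180.  134.6 117.3  27.9] z.022 [519.6 134.3 151.2 131.8  27.9]
c 294 266 z 0.118 [588.7 -26.  134.4  51.8  -8.8] z.022 [520.1 -97.1 151.   58.3  -8.8]
s 327 255 z 0.118 [ 506.9 -101.9  141.8   34.5    2.3] z.022 [516.1  30.3 160.9  39.1   2.3]
s 280 205 z 0.118 [407.6 110.2  64.1  63.6 -62.5] z.022 [403.6 270.8  72.6  72.1 -62.5]
s 330 224 z 0.118 [501.2  74.9 192.3 145.3 -89.3] z.022 [509.6 230.9 218.1 164.8 -89.3]
```

Request:
{"fn": "carry_out", "kwargs": {"steps": [{"tx": 0, "ty": 0, "tz": 2.5, "turn": 0, "gripper": -1}, {"tx": 0, "ty": 0, "tz": 5, "turn": 0, "gripper": -1}, {"tx": 0, "ty": 0, "tz": 6.5, "turn": 0, "gripper": -1}, {"tx": 0, "ty": 0, "tz": 7.3, "turn": 0, "gripper": -1}, {"tx": 0, "ty": 0, "tz": 7.6, "turn": 0, "gripper": -1}]}}

```text
time_s: 15.32
tool_pos: [0.5619, 0.0987, 0.0314]
tool_rot: [180.0, -0.0, 90.6]
force: [-1.7, 0.1, 0.8]
gripper_width: 0.0208
gripper_force: 36.1
```

Request:
{"fn": "carry_out", "kwargs": {"steps": [{"tx": 0, "ty": 0, "tz": 0, "turn": 0, "gripper": -1}, {"tx": 0, "ty": 0, "tz": 0.05, "turn": 0, "gripper": -1}, {"tx": 0, "ty": 0, "tz": 0.1, "turn": 0, "gripper": -1}, {"tx": 0, "ty": 0, "tz": 0.1, "turn": 0, "gripper": -1}, {"tx": 0, "ty": 0, "tz": 0.1, "turn": 0, "gripper": -1}]}}

```text
time_s: 15.95
tool_pos: [0.5621, 0.0987, 0.0314]
tool_rot: [179.9, -0.0, 90.6]
force: [-1.3, 0.2, 5.9]
gripper_width: 0.0205
gripper_force: 36.6
```

Request:
{"fn": "carry_out", "kwargs": {"steps": [{"tx": 0, "ty": 0, "tz": -0.05, "turn": 0, "gripper": -0.2}, {"tx": 0, "ty": 0, "tz": -0.05, "turn": 0, "gripper": 0.2}, {"tx": 0, "ty": 0, "tz": -0.05, "turn": 0, "gripper": 0.2}, {"tx": 0, "ty": 0, "tz": -3, "turn": 0, "gripper": 0.2}, {"tx": 0, "ty": 0, "tz": -7, "turn": 0, "gripper": 0.5}]}}

```text
time_s: 16.58
tool_pos: [0.5607, 0.0986, 0.0998]
tool_rot: [-179.8, 0.0, 90.6]
force: [1.0, -0.4, 0.6]
gripper_width: 0.0641
gripper_force: 0.0
```

Request:
{"fn": "carry_out", "kwargs": {"steps": [{"tx": -3, "ty": 0, "tz": -3, "turn": -0.17, "gripper": 1}, {"tx": -8, "ty": -0.5, "tz": -6, "turn": -0.34, "gripper": 1}, {"tx": -13, "ty": -1, "tz": -8, "turn": -0.51, "gripper": 1}, {"tx": -18, "ty": -1.5, "tz": -10, "turn": -0.68, "gripper": 1}, {"tx": -23, "ty": -2, "tz": -10, "turn": -0.8, "gripper": 1}]}}

```text
time_s: 17.2
tool_pos: [0.5443, -0.1333, 0.2025]
tool_rot: [179.9, 0.2, 136.7]
force: [0.3, 1.0, -0.6]
gripper_width: 0.0857
gripper_force: 0.0
```

Run:
```python
from h import *
s=monitor.get_state();print(s['tool_pos'],s['tool_rot'],s['gripper_width'],s['gripper_force'],s['joint_pos'][5])
w=snap('wrist','w8.png');a=snap('scene','sc8.png');b=snap('side','s8.png')
for nm,d in(('w',w),('c',a),('s',b)):
  for c in blobs(d,(12,70,130),(25,190,255),150):
    M=cv2.moments(c);r=rect(d,c,.022)
    if 300<r[0]<700 and -400<r[1]<250: print(nm,int(M['m10']/M['m00']),int(M['m01']/M['m00']),'z.022',r,'.038',rect(d,c,.038))
```

```text
[ 0.54433071 -0.13331111  0.20249703] [179.898692     0.20470172 136.67470569] 0.08572272719297543 0.0 -64.21247352894737
w 134 300 z.022 [ 481.  -330.8   85.3   23.1  -10.7] .038 [ 481.5 -318.5   81.    21.9  -10.7]
w 61 133 z.022 [ 333.6 -249.2   93.7   18.1   89.5] .038 [ 341.3 -240.9   89.    17.2   89.5]
w 318 163 z.022 [ 513.6 -101.3  147.1   55.3   -9. ] .038 [ 512.4 -100.4  139.8   52.6   -9. ]
w 498 52 z.022 [554.7  64.9 185.5  97.2  46.6] .038 [551.5  57.6 176.3  92.4  46.6]
c 348 299 z.022 [513.   90.2 166.3 164.4 -88.1] .038 [524.6  98.6 163.2 161.4 -88.1]
c 295 266 z.022 [520.1 -97.1 151.   58.3  -8.8] .038 [531.6 -85.2 148.2  57.2  -8.8]
c 242 224 z.022 [ 524.9 -334.5  160.5   36.   -12.4] .038 [ 536.2 -318.2  157.6   35.3  -12.4]
s 342 374 z.022 [ 517.4 -357.   158.6   35.2  -10.6] .038 [ 515.8 -371.4  155.5   34.5  -10.6]
s 247 343 z.022 [ 333.2 -261.9  104.5   18.6   89.8] .038 [ 335.2 -278.2  102.4   18.2   89.8]
s 309 230 z.022 [475.3 142.7  93.9  42.6   0.7] .038 [474.6 118.4  92.1  41.8   0.7]
s 334 247 z.022 [515.2 107.  190.2 160.2 -89.3] .038 [513.7  83.4 186.5 157.  -89.3]
```

Request:
{"fn": "carry_out", "kwargs": {"steps": [{"tx": -3, "ty": -4, "tz": 0, "turn": -0.12, "gripper": 1}, {"tx": -6, "ty": -8.2, "tz": 0, "turn": -0.24, "gripper": 1}, {"tx": -9, "ty": -12.4, "tz": 2, "turn": -0.36, "gripper": 1}, {"tx": -12, "ty": -16.5, "tz": 4, "turn": -0.48, "gripper": 1}, {"tx": -12.5, "ty": -17.25, "tz": 6, "turn": -0.57, "gripper": 1}]}}

```text
time_s: 17.98
tool_pos: [0.515, -0.3443, 0.1389]
tool_rot: [180.0, -0.0, 169.1]
force: [0.4, 0.8, -0.3]
gripper_width: 0.0852
gripper_force: 0.0
```

Run:
```python
from h import *
s=monitor.get_state();print(s['tool_pos'],s['tool_rot'])
w=snap('wrist','w9.png');h=np.radians(s['tool_rot'][2]);t=s['tool_pos']*1000
for c in blobs(w,(12,70,130),(25,190,255),400):
    r=rect(w,c,.016);d=r[:2]-t[:2]
    print(r,'tx,ty mm',np.round([d@[np.cos(h),np.sin(h)],d@[np.sin(h),-np.cos(h)]],1),'turn',round(np.radians(np.degrees(h)%180-r[4]%180),3))
```

```text
[ 0.51500056 -0.34428667  0.13894023] [ 1.79988638e+02 -3.81005894e-02  1.69063724e+02]
[ 562.3 -618.6   76.7    7.3    5.7] tx,ty mm [ -98.5 -260.4] turn 2.851
[ 499.8 -331.3  166.6  142.5  -56.1] tx,ty mm [17.4  9.9] turn 0.788
[ 514.7 -123.   156.6   47.2    4. ] tx,ty mm [ 42.3 217.2] turn 2.881
```

Request:
{"fn": "carry_out", "kwargs": {"steps": [{"tx": -0.2, "ty": 0, "tz": 4, "turn": 0, "gripper": 0.6}, {"tx": -0.2, "ty": 0, "tz": 8, "turn": 0, "gripper": 0.4}, {"tx": -0.2, "ty": 0, "tz": 11, "turn": 0, "gripper": 0.2}, {"tx": -0.2, "ty": 0, "tz": 12.7, "turn": 0, "gripper": 0.2}, {"tx": -0.2, "ty": 0, "tz": 13.2, "turn": 0, "gripper": 0.2}]}}

```text
time_s: 18.65
tool_pos: [0.5177, -0.3421, 0.0078]
tool_rot: [180.0, -0.0, 169.1]
force: [0.2, -0.2, 0.5]
gripper_width: 0.0513
gripper_force: 0.0
```

Request:
{"fn": "carry_out", "kwargs": {"steps": [{"tx": 0, "ty": 0, "tz": 0, "turn": 0, "gripper": 0}, {"tx": 0, "ty": 0, "tz": 0, "turn": 0, "gripper": -1}, {"tx": 0, "ty": 0, "tz": 0, "turn": 0, "gripper": -1}, {"tx": 0, "ty": 0, "tz": 0, "turn": 0, "gripper": -1}, {"tx": 0, "ty": 0, "tz": 0, "turn": 0, "gripper": -1}], "force": 35}}

```text
time_s: 19.27
tool_pos: [0.5183, -0.3436, 0.01]
tool_rot: [-179.9, 0.2, 169.1]
force: [0.7, 0.2, 5.8]
gripper_width: 0.0205
gripper_force: 34.9
```

Request:
{"fn": "carry_out", "kwargs": {"steps": [{"tx": 0, "ty": 0, "tz": -3, "turn": 0, "gripper": -1}, {"tx": 0, "ty": 0, "tz": -7, "turn": 0, "gripper": -1}, {"tx": 0, "ty": 4, "tz": -10, "turn": 0, "gripper": -1}, {"tx": 0, "ty": 9, "tz": -10, "turn": 0, "gripper": -1}, {"tx": 0, "ty": 14, "tz": -10, "turn": 0, "gripper": -1}]}}

```text
time_s: 19.9
tool_pos: [0.5441, -0.2044, 0.1088]
tool_rot: [-180.0, 0.1, 169.0]
force: [0.6, -0.2, -0.2]
gripper_width: 0.0209
gripper_force: 34.4
```

Request:
{"fn": "carry_out", "kwargs": {"steps": [{"tx": 2.2, "ty": 4.5, "tz": 0, "turn": 0.17, "gripper": -1}, {"tx": 4.4, "ty": 9, "tz": 0, "turn": 0.34, "gripper": -1}, {"tx": 6.6, "ty": 13.5, "tz": 0, "turn": 0.51, "gripper": -1}, {"tx": 8.8, "ty": 18, "tz": 0, "turn": 0.68, "gripper": -1}, {"tx": 11, "ty": 22.6, "tz": 0, "turn": 0.85, "gripper": -1}]}}

```text
time_s: 20.52
tool_pos: [0.4782, 0.0385, 0.1084]
tool_rot: [180.0, 0.0, 120.0]
force: [0.4, 0.4, -0.4]
gripper_width: 0.0206
gripper_force: 34.4
```

Request:
{"fn": "carry_out", "kwargs": {"steps": [{"tx": 0, "ty": 0, "tz": 0, "turn": 0.17, "gripper": -1}, {"tx": 0, "ty": 0, "tz": 0, "turn": 0.34, "gripper": -1}, {"tx": 0, "ty": 0, "tz": 0, "turn": 0.518, "gripper": -1}, {"tx": 0, "ty": 0, "tz": 0, "turn": 0.518, "gripper": -1}, {"tx": 0, "ty": 0, "tz": 0, "turn": 0.518, "gripper": -1}]}}

```text
time_s: 21.15
tool_pos: [0.4788, 0.0371, 0.1083]
tool_rot: [180.0, 0.0, 90.9]
force: [-0.1, 0.4, -0.7]
gripper_width: 0.0206
gripper_force: 34.4
```

Run:
```python
from h import *
s=monitor.get_state();print(s['tool_pos'],s['tool_rot'])
```

```text
[0.4788229  0.03712852 0.10830865] [1.79999544e+02 1.78954497e-04 9.08721281e+01]
```

Request:
{"fn": "carry_out", "kwargs": {"steps": [{"tx": 3, "ty": -0.8, "tz": 0, "turn": 0, "gripper": -1}, {"tx": 6.15, "ty": -1.6, "tz": 0, "turn": 0, "gripper": -1}, {"tx": 6.15, "ty": -1.6, "tz": 2, "turn": 0, "gripper": -1}, {"tx": 6.15, "ty": -1.6, "tz": 4, "turn": 0, "gripper": -1}, {"tx": 6.15, "ty": -1.6, "tz": 6, "turn": 0, "gripper": -1}]}}

```text
time_s: 21.78
tool_pos: [0.4621, 0.0986, 0.0478]
tool_rot: [180.0, -0.0, 90.9]
force: [0.9, 0.0, -0.2]
gripper_width: 0.0202
gripper_force: 34.4
```

Request:
{"fn": "carry_out", "kwargs": {"steps": [{"tx": 0, "ty": 0, "tz": 0.8, "turn": 0, "gripper": -1}, {"tx": 0, "ty": 0, "tz": 1.3, "turn": 0, "gripper": -1}, {"tx": 0, "ty": 0, "tz": 1.6, "turn": 0, "gripper": -1}, {"tx": 0, "ty": 0, "tz": 1.7, "turn": 0, "gripper": -1}, {"tx": 0, "ty": 0, "tz": 1.7, "turn": 0, "gripper": -1}]}}

```text
time_s: 22.4
tool_pos: [0.4625, 0.0985, 0.032]
tool_rot: [179.9, -0.0, 90.7]
force: [-1.5, -0.5, 4.0]
gripper_width: 0.0205
gripper_force: 34.8
```

Request:
{"fn": "carry_out", "kwargs": {"steps": [{"tx": 0, "ty": 0, "tz": -0.05, "turn": 0, "gripper": -0.2}, {"tx": 0, "ty": 0, "tz": -0.05, "turn": 0, "gripper": 0.2}, {"tx": 0, "ty": 0, "tz": -0.05, "turn": 0, "gripper": 0.2}, {"tx": 0, "ty": 0, "tz": -3, "turn": 0, "gripper": 0.2}, {"tx": 0, "ty": 0, "tz": -7, "turn": 0, "gripper": 0.5}]}}

```text
time_s: 23.02
tool_pos: [0.4613, 0.0984, 0.1011]
tool_rot: [-179.8, 0.0, 90.7]
force: [0.9, 1.7, -0.1]
gripper_width: 0.0641
gripper_force: 0.0
```

Request:
{"fn": "carry_out", "kwargs": {"steps": [{"tx": -3, "ty": 1, "tz": -5, "turn": -0.17, "gripper": 1}, {"tx": -6, "ty": 2, "tz": -10, "turn": -0.34, "gripper": 1}, {"tx": -8, "ty": 3, "tz": -14, "turn": -0.51, "gripper": 1}, {"tx": -10, "ty": 4, "tz": -15, "turn": -0.68, "gripper": 1}, {"tx": -10, "ty": 4, "tz": -15, "turn": -0.85, "gripper": 1}]}}

```text
time_s: 23.65
tool_pos: [0.5041, -0.0023, 0.2524]
tool_rot: [179.9, 0.1, 139.6]
force: [0.6, 0.2, -0.9]
gripper_width: 0.0856
gripper_force: 0.0
```

Run:
```python
from h import *
s=monitor.get_state();print(s['tool_pos'],s['tool_rot'])
w=snap('wrist','w10.png');a=snap('scene','sc10.png');b=snap('side','s10.png')
for c in blobs(w,(12,70,130),(25,190,255),400):
    M=cv2.moments(c);print(int(M['m10']/M['m00']),int(M['m01']/M['m00']),rect(w,c,.016),rect(w,c,.038))
o=np.zeros((600,800,3),np.uint8);w,a,b=[cv2.imread('pics/'+n+'10.png') for n in('w','sc','s')]
o[:300,:400]=cv2.resize(w,(400,300));o[:300,400:]=cv2.resize(b[185:305,260:420],(400,300),interpolation=cv2.INTER_CUBIC)
o[300:,:400]=cv2.resize(a[235:355,280:440],(400,300),interpolation=cv2.INTER_CUBIC)
o[300:,400:]=cv2.resize(a[250:400,400:600],(400,300),interpolation=cv2.INTER_CUBIC)
cv2.imwrite('pics/c8.png',o)
```

```text
[ 0.50413034 -0.00227841  0.25238003] [1.79937064e+02 1.08339676e-01 1.39604191e+02]
257 262 [ 513.6 -101.4  150.1   56.5   -9.1] [509.7 -92.8 141.4  53.2  -9.1]
50 230 [ 330.1 -253.    95.1   18.1   89.3] [ 336.9 -235.6   89.6   17.1   89.3]
400 143 [510.2 102.7 173.3 161.3 -86.9] [506.5  99.4 163.2 151.9 -86.9]
```

View pics/c8.png

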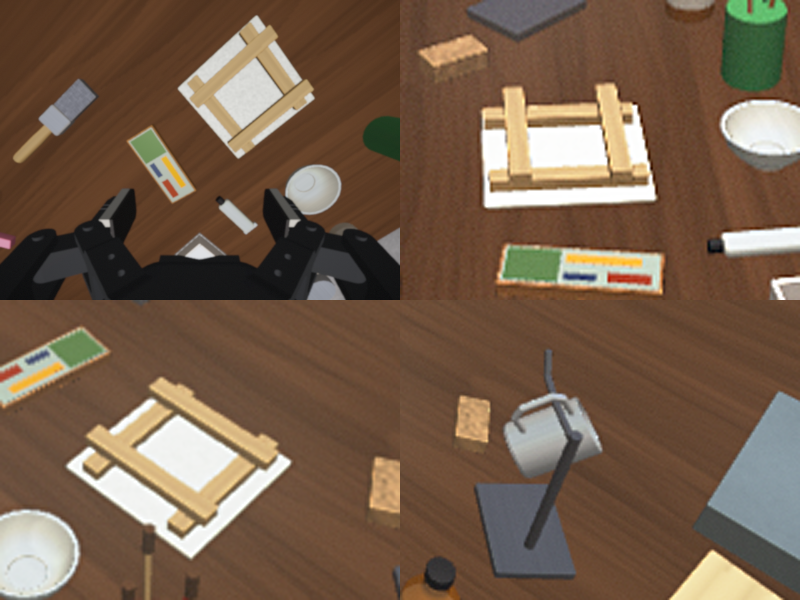

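Both upper slats lie crosswise, one near each end, and the mug is still hanging. Now the painting at (0.5136, -0.1014), -9.1°.

Request:
{"fn": "carry_out", "kwargs": {"steps": [{"tx": -3, "ty": -3, "tz": 3, "turn": -0.14, "gripper": 1}, {"tx": -6, "ty": -6, "tz": 6, "turn": -0.28, "gripper": 1}, {"tx": -7.15, "ty": -6.93, "tz": 10, "turn": -0.42, "gripper": 1}, {"tx": -7.15, "ty": -6.93, "tz": 13, "turn": -0.546, "gripper": 1}, {"tx": -7.15, "ty": -6.93, "tz": 13, "turn": -0.546, "gripper": 1}]}}

```text
time_s: 24.42
tool_pos: [0.5109, -0.0996, 0.1187]
tool_rot: [180.0, -0.3, 170.4]
force: [0.6, 0.8, -0.4]
gripper_width: 0.0858
gripper_force: 0.0
```

Request:
{"fn": "carry_out", "kwargs": {"steps": [{"tx": 0, "ty": 0, "tz": 3, "turn": 0, "gripper": 1}, {"tx": 0, "ty": 0, "tz": 6, "turn": 0, "gripper": 1}, {"tx": 0, "ty": 0, "tz": 9, "turn": 0, "gripper": 1}, {"tx": 0, "ty": 0, "tz": 11, "turn": 0, "gripper": 1}, {"tx": 0, "ty": 0, "tz": 11.4, "turn": 0, "gripper": 1}]}}

```text
time_s: 25.05
tool_pos: [0.5127, -0.0998, 0.0076]
tool_rot: [180.0, -0.0, 170.5]
force: [-0.2, -0.4, 0.3]
gripper_width: 0.0852
gripper_force: 0.0
```

Request:
{"fn": "carry_out", "kwargs": {"steps": [{"tx": 0, "ty": 0, "tz": 0, "turn": 0, "gripper": 0.3}, {"tx": 0, "ty": 0, "tz": 0, "turn": 0, "gripper": -0.8}, {"tx": 0, "ty": 0, "tz": 0, "turn": 0, "gripper": -0.8}, {"tx": 0, "ty": 0, "tz": 0, "turn": 0, "gripper": -0.8}, {"tx": 0, "ty": 0, "tz": 0, "turn": 0, "gripper": -0.8}]}}

```text
time_s: 25.68
tool_pos: [0.5137, -0.1004, 0.0095]
tool_rot: [-180.0, 0.2, 170.6]
force: [-1.3, 0.5, 5.3]
gripper_width: 0.054
gripper_force: 36.0
```

Request:
{"fn": "carry_out", "kwargs": {"steps": [{"tx": 0, "ty": 0, "tz": -3, "turn": 0, "gripper": -0.8}, {"tx": 0, "ty": 0, "tz": -7, "turn": 0, "gripper": -0.8}, {"tx": 0.8, "ty": 4.5, "tz": -10, "turn": -0.06, "gripper": -0.8}, {"tx": 1.6, "ty": 9, "tz": -10, "turn": -0.12, "gripper": -0.8}, {"tx": 2.4, "ty": 14, "tz": -10, "turn": -0.173, "gripper": -0.8}]}}

```text
time_s: 26.3
tool_pos: [0.512, 0.0431, 0.109]
tool_rot: [-180.0, 0.2, -179.4]
force: [0.8, 0.3, -0.8]
gripper_width: 0.0543
gripper_force: 37.2
```

Request:
{"fn": "carry_out", "kwargs": {"steps": [{"tx": 0, "ty": 3, "tz": 0, "turn": 0, "gripper": -0.8}, {"tx": 0, "ty": 5.8, "tz": 0, "turn": 0, "gripper": -0.8}, {"tx": 0, "ty": 5.8, "tz": 0, "turn": 0, "gripper": -0.8}, {"tx": 0, "ty": 5.8, "tz": 0, "turn": 0, "gripper": -0.8}, {"tx": 0, "ty": 5.8, "tz": 0, "turn": 0, "gripper": -0.8}]}}

```text
time_s: 26.92
tool_pos: [0.5111, 0.099, 0.1076]
tool_rot: [-180.0, 0.0, -179.5]
force: [-0.3, -0.5, -0.5]
gripper_width: 0.0541
gripper_force: 37.2
```

Request:
{"fn": "carry_out", "kwargs": {"steps": [{"tx": 0, "ty": 0, "tz": 2, "turn": 0, "gripper": -0.8}, {"tx": 0, "ty": 0, "tz": 4, "turn": 0, "gripper": -0.8}, {"tx": 0, "ty": 0, "tz": 5.2, "turn": 0, "gripper": -0.8}, {"tx": 0, "ty": 0, "tz": 5.9, "turn": 0, "gripper": -0.8}, {"tx": 0, "ty": 0, "tz": 6.1, "turn": 0, "gripper": -0.8}]}}

```text
time_s: 27.55
tool_pos: [0.5111, 0.0995, 0.0474]
tool_rot: [-180.0, -0.0, -179.4]
force: [-8.0, -1.4, 13.8]
gripper_width: 0.0543
gripper_force: 39.0
```

Request:
{"fn": "carry_out", "kwargs": {"steps": [{"tx": 0, "ty": 0, "tz": 0, "turn": 0, "gripper": -0.8}, {"tx": 0, "ty": 0, "tz": 0.05, "turn": 0, "gripper": -0.8}, {"tx": 0, "ty": 0, "tz": 0.1, "turn": 0, "gripper": -0.8}, {"tx": 0, "ty": 0, "tz": 0.1, "turn": 0, "gripper": -0.8}, {"tx": 0, "ty": 0, "tz": 0.1, "turn": 0, "gripper": -0.8}]}}

```text
time_s: 28.18
tool_pos: [0.5114, 0.0996, 0.0474]
tool_rot: [-180.0, 0.1, -179.4]
force: [-7.4, -1.8, 12.3]
gripper_width: 0.0543
gripper_force: 38.9
```

Request:
{"fn": "carry_out", "kwargs": {"steps": [{"tx": 0, "ty": 0, "tz": -0.1, "turn": 0, "gripper": -0.8}, {"tx": 0, "ty": 0, "tz": -0.15, "turn": 0, "gripper": 0.4}, {"tx": 0, "ty": 0, "tz": -0.15, "turn": 0, "gripper": 0.9}, {"tx": 0, "ty": 0, "tz": -0.15, "turn": 0, "gripper": 0.9}, {"tx": 0, "ty": 0, "tz": -2, "turn": 0, "gripper": 0.9}]}}

```text
time_s: 28.8
tool_pos: [0.5099, 0.0998, 0.0645]
tool_rot: [-180.0, -0.2, -179.4]
force: [-0.2, -0.1, 0.0]
gripper_width: 0.081
gripper_force: 0.0
```

Request:
{"fn": "carry_out", "kwargs": {"steps": [{"tx": 0, "ty": 0, "tz": -3, "turn": 0, "gripper": 1}, {"tx": 0, "ty": 0, "tz": -7, "turn": 0, "gripper": 1}, {"tx": 0, "ty": -4, "tz": -12, "turn": 0, "gripper": 1}, {"tx": 0, "ty": -8, "tz": -16, "turn": 0, "gripper": 1}, {"tx": 0, "ty": -10, "tz": -16, "turn": 0, "gripper": 1}]}}

```text
time_s: 29.42
tool_pos: [0.5134, -0.0019, 0.2313]
tool_rot: [-179.9, 0.5, -179.5]
force: [-1.1, 0.3, -0.3]
gripper_width: 0.0856
gripper_force: 0.0
```

Run:
```python
from h import *
s=monitor.get_state();print(s['time_s'],s['tool_pos'],s['tool_rot'],s['force'])
w=snap('wrist','w11.png');a=snap('scene','sc11.png');b=snap('side','s11.png')
for nm,d in(('w',w),('c',a),('s',b)):
  for c in blobs(d,(12,70,100),(25,190,255),300)+[c for c in blobs(d,(45,60,60),(75,200,200),60)]+blobs(d,(0,0,190),(180,40,255),400):
    r=rect(d,c,.006)
    if 350<r[0]<680 and -150<r[1]<260:print(nm,r,rect(d,c,.022),rect(d,c,.038),rect(d,c,.054))
# green + orange patch on painting as check, mug blob difference vs after hanging
for f,n,(x0,y0,x1,y1) in(('sc10.png','sc11.png',(440,290,500,345)),):
    p,q=load(f)['pixels'][y0:y1,x0:x1].astype(int),load(n)['pixels'][y0:y1,x0:x1].astype(int);print('mug diff',abs(p-q).mean())
```

```text
29.425 [ 0.51336549 -0.00187186  0.23130312] [-179.94301616    0.53945334 -179.49393426] [-1.1361878   0.26683401 -0.33896677]
w [648.9  10.8 135.1  12.  -89.5] [639.7  10.3 129.2  11.5 -89.5] [630.4   9.7 123.3  11.  -89.5] [621.2   9.1 117.4  10.5 -89.5]
w [523.3   7.9 727.9 222.1 -89.7] [519.6   7.5 696.1 212.4 -89.7] [515.8   7.  664.3 202.7 -89.7] [512.1   6.6 632.5 193.  -89.7]
w [472.  114.5  54.9  50.9   0.5] [470.5 109.4  52.5  48.7   0.5] [469.  104.3  50.1  46.5   0.5] [467.5  99.2  47.7  44.2   0.5]
w [5.153e+02 1.769e+02 7.860e+01 1.050e+01 5.000e-01] [5.119e+02 1.691e+02 7.520e+01 1.000e+01 5.000e-01] [5.085e+02 1.613e+02 7.170e+01 9.600e+00 5.000e-01] [5.051e+02 1.534e+02 6.830e+01 9.100e+00 5.000e-01]
w [5.167e+02 6.710e+01 7.980e+01 2.330e+01 5.000e-01] [5.133e+02 6.410e+01 7.630e+01 2.230e+01 5.000e-01] [5.098e+02 6.100e+01 7.280e+01 2.130e+01 5.000e-01] [5.063e+02 5.800e+01 6.940e+01 2.020e+01 5.000e-01]
w [522.5 114.6 162.   56.4   0.8] [518.8 109.5 154.9  53.9   0.8] [515.  104.4 147.9  51.5   0.8] [511.3  99.3 140.8  49.    0.8]
w [5.113e+02 7.900e+01 1.674e+02 
[... 234 characters left out ...]
7   0.9] [454.9  88.9  48.8  44.8   0.9] [467.9  97.6  47.9  44.    0.9]
c [514.   97.9 170.1 170.  -89.3] [525.4 106.1 167.1 166.9 -89.3] [536.8 114.2 164.  163.8 -89.3] [548.1 122.4 160.9 160.8 -89.3]
c [503.4  72.6  97.2  51.4   0.9] [514.9  81.2  95.5  50.5   0.9] [526.5  89.9  93.7  49.6   0.9] [538.1  98.5  92.   48.6   0.9]
s [472.4 170.3  51.   44.7  -1.3] [471.7 145.8  50.   43.9  -1.3] [471.  121.4  49.   43.   -1.3] [470.4  97.   48.   42.1  -1.3]
s [5.137e+02 8.370e+01 1.690e+02 1.528e+02 2.000e-01] [5.123e+02 6.090e+01 1.658e+02 1.498e+02 2.000e-01] [5.108e+02 3.820e+01 1.625e+02 1.469e+02 2.000e-01] [5.093e+02 1.550e+01 1.592e+02 1.439e+02 2.000e-01]
mug diff 1.4321212121212121
```

The painting's green patch lands at the same place in all three views only at z = 54 mm, about (0.468, 0.098). So it is centred at about (0.511, 0.099), square and at the right height. The mug is unchanged, so I'm handing in.

```bash
python3 -c "
from workcell import order;print(order.sign_off())"
```

```text
the job is handed in; nothing more can be done
None
```

The job is handed in, but sign-off returned no verdict: the mug hangs on the hook by its handle, both spare slats lie crosswise on the lower pair, and the painting lies face up about 2 mm off the board's centre.

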